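Unscrew the left-hand port plug of the microscope camera mount

TASK

Take the bar-handled plug out of its camera port and stand it, handle up, in the steel tray. Its thread is left-handed: turn it about 70 degrees clockwise as seen from above, then lift it straight out (turning it the usual way only tightens it). Leave the round knurled plug in the neighbouring port alone.

Things in the scene. Friction and masses are not known exactly. Their poses are not given: they have to be found in the camera images.
- plug_center (a point): The plug, 47 mm high, 0.15 kg. Point: centre of its axis, 24 mm above its underside; z up. Aluminium bar handle on top, 56 mm long (x), 12 mm thick (y), from 4.5 mm below the point to 23.5 above: pinch it across its thickness. Under it a black disc 66 mm wide, 5 mm thick, then a steel stem with lugs. It must turn clockwise from above (negative yaw) 60 to 80 degrees, best 70, to come free.
- port: Port holding the plug: fixed white block 120 x 120 x 25 mm with an aluminium collar 68 mm wide, rim 37 mm above the table. Origin: centre of its underside, on the plug's axis. Screwed in, the plug's x is within 5 degrees of the port's x and its centre 49 mm above the origin. Turns easily with 1.5 mm play, does not rise while turned, stops soon if turned counter-clockwise; clear once lifted 15 mm.
- tray: Fixed open steel tray, outer size 150 mm (x) by 180 mm (y), 25 mm high, walls and floor 5 mm thick, empty. Origin at the centre of its underside, z up.
- round_plug (a joint): The neighbouring port's plug, to be left alone: a round aluminium knurled knob 42 mm across on the same disc, white block and collar, standing 71 mm above the table. Value: its turn in rad, 0 at the start.

How it is judged:
By the outcome, as a careful person would: the job done as asked, in the order asked, and still so for the second after the job is handed in, with the robot touching nothing.
It also fails if it takes over 40 s, if anything falls off the work surface, if the arm or the gripper's body presses on something with over 40 N, if the wrist force passes 120 N, or if a joint passes its speed limit or range.

ROBOT

A 6-joint arm with a two-finger parallel gripper is mounted at the origin on the work surface. World frame = base frame: x ahead of the robot, y to its left, z up, the work surface at z = 0. Lengths are in m, angles in rad, forces in N, time in s.
With the tool pointing down it reaches from about 0.3 to 0.875 m from the base axis. Payload 6.4 kg.
Tool frame: the origin (TCP) lies between the finger pads; the fingertips stand 17 mm ahead of it and the grasp point (between the pads) lies 2 mm behind it; z points along the fingers, y is the direction in which the jaws open and shut (so a half turn about z gives the same grasp; the last joint's range is limited). The gripper opens to 88 mm and grips with 3 to 60 N. Pads are 18 mm wide; open, the fingers measure 123 mm over their backs; the gripper's body (75 mm by 187 mm) begins 45 mm behind the grasp point.
Start: joints at [0.953, 0.181, 1.607, -0, 1.354, -0.206], TCP at [0.23, 0.527, 0.235] pointing down, gripper open.
Joint ranges: [-2.99, 2.99], [-0.89, 2.07], [0.3, 2.58], [-1.14, 4.28], [0, 2.63], [-3.12, 3.12]. Speed limits (rad/s): [2.57, 2.57, 3.01, 3.14, 3.14, 3.14].

INTERFACE

Orientations are given as a unit quaternion [w, x, y, z].
In Python, from workcell import bot, grab_frame, calibration, ticket gives the robot as it stands.
- The arm moves only by the tool jog_arm, never from a script. Its argument "targets" is one flat list of numbers, 7 for each row, row after row: the shift along the tool's x, y, z as a fraction of full scale, then the turn, a rotation vector about the tool's x, y, z as a fraction of full scale, then the closure, from 0 (fully open) to 1 (shut). A call has 1 to 5 rows; each row shifts and turns the pose as measured when the row begins, along the tool's axes as they then stand; what a row does not reach is not made up. Full scale, the value 1, is 20 mm for a shift and 0.1 rad for a turn. A row lasts 1/12 s, in which the tool goes at most 41.7 mm and 7.16 degrees, less where a joint would pass 70% of its speed; a pose out of reach is approached as far as the arm can. A call with a number of a shift or a turn outside -1 to 1 is refused whole. A call with a gripper value outside its range is refused whole. The fingers move at their own pace and stop on an object; the grip force is fixed at half the most. Time passes only in rows, so rows that do not move let the fingers close. It gives the time, the measured TCP pose, the force and the opening at its end, in the units of the state.
- bot.state(): the state, without advancing time (a new reading comes with each control period).
- grab_frame(name): name is "side" or "top"; returns the picture (480x640x3 uint8, red, green, blue); there is no depth.
- calibration(name): a dict with "vertical_fov" (degrees; the focal length in pixels is half the picture's height over the tangent of half this angle, whatever the lens; pixels are square), "cx", "cy" (the principal point, pixels), "R" (3x3) and "t" (3): a world point X has camera coordinates R X + t. Camera axes: x right, y down, z forward; pixel columns grow to the right and rows downward; lengths in m; the calibration is good to about 2 mm. A picture is of the moment at which its call begins. calibration takes no time and is no camera call.
- ticket.finish_job(): hands the job in, once; it reports no verdict.
The state is a dict: "t": time; "qpos": joint angles; "joint_vel": joint speeds; "tau": joint torques, N m; "tool_pos": TCP position; "tool_rot": TCP orientation; "wrist_force": force on the tool from outside, world axes, zero at the start; "wrist_torque": the same for the moment, N m; "gripper_width": finger opening in m.
Only numpy, scipy, OpenCV 4.12 (cv2) and the standard library are available. Lean on these libraries where they do the work, as an engineer would, in place of code of your own. Each camera call takes 0.05 s, during which the arm holds its last target. There are 200 camera calls.

## Working session

There is one attempt and no reset: what is moved stays moved. The work goes in short steps, Python scripts to look and compute and a tool call to move; the robot and the scene stay as the last step left them, time stands still between calls to the robot, and variables do not carry over. Pictures are saved under pics/ and viewed, about 8 in all and at most 12, crops included, and the job is handed in when it is done.

Besides the shell and the picture viewer there is one more tool, called as name(argument=value, ...), one argument or row to a line, values as JSON. jog_arm: Moves the arm, as the interface text tells. Its arguments: {"type":"object","properties":{"targets":{"type":"array"}},"required":["targets"]}

```bash
mkdir -p pics; cat > h.py <<'E'
import numpy as np,cv2
from workcell import bot,grab_frame,calibration,ticket
def save(n,f): 
    im=grab_frame(n); cv2.imwrite(f'pics/{f}.png',im[:,:,::-1]); return im
def ray(n,u,v,z):
    c=calibration(n);f=240/np.tan(np.radians(c['vertical_fov'])/2)
    R=np.array(c['R']);t=np.array(c['t']);o=-R.T@t
    d=R.T@np.array([(u-c['cx'])/f,(v-c['cy'])/f,1]);return o+d*(z-o[2])/d[2]
def proj(n,X):
    c=calibration(n);f=240/np.tan(np.radians(c['vertical_fov'])/2)
    p=np.array(c['R'])@np.array(X)+np.array(c['t']);return f*p[0]/p[2]+c['cx'],f*p[1]/p[2]+c['cy']
E
python3 -c "
from h import *
save('top','t1');save('side','s1')
for n in('top','side'):print(calibration(n))
print(bot.state())"
```

```text
{'vertical_fov': 42.678796001488124, 'cx': 314.2154720330646, 'cy': 238.20561698652475, 'R': array([[-0.01112683, -0.99923588, -0.03746787],
       [-0.99764952,  0.01362723, -0.06715448],
       [ 0.06761375,  0.03663259, -0.99703883]]), 't': array([0.02442263, 0.52867378, 0.78429622])}
{'vertical_fov': 56.918817547132534, 'cx': 329.56786098120506, 'cy': 243.0831368970471, 'R': array([[ 0.84850068, -0.52894418, -0.01626784],
       [-0.30706351, -0.46707095, -0.8291904 ],
       [ 0.4309972 ,  0.70856388, -0.55872948]]), 't': array([-0.44383785,  0.21758265,  0.4528231 ])}
{'t': 0.1, 'qpos': array([ 9.52693491e-01,  1.81471405e-01,  1.60789298e+00,  2.65056978e-08,
        1.35380491e+00, -2.06292034e-01]), 'joint_vel': array([-0.00039023, -0.0031265 , -0.00075961,  0.00037545, -0.00021879,
       -0.00123226]), 'tau': array([ 8.06201160e-05, -4.34821343e+01, -3.42697084e+01,  7.02897040e-02,
        3.40586237e-02, -1.98221505e-05]), 'tool_pos': array([0.2298476 , 0.52653371, 0.23420488]), 'tool_rot': array([-3.15831084e-04,  2.04453458e-01,  9.78875969e-01, -7.22286274e-04]), 'wrist_force': array([-0.67266642,  0.15948998,  0.6757833 ]), 'wrist_torque': array([-0.01488325,  0.02138382, -0.04081737]), 'gripper_width': 0.08799213190322637}
```

View pics/t1.png

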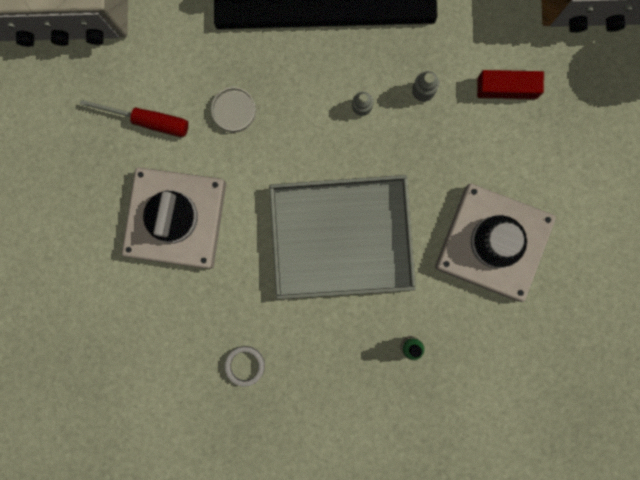

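View pics/s1.png

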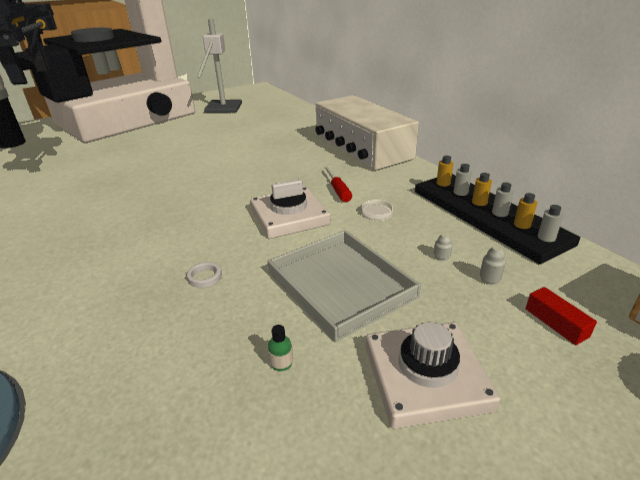

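Top view: the bar-handled plug is at about (165,214), its bar running close to image-vertical. The tray is at about (342,238), and the round plug at (500,241) stays untouched. Next I measure these.

```bash
python3 - <<'E'
from h import *
im=cv2.imread('pics/t1.png');hsv=cv2.cvtColor(im,cv2.COLOR_BGR2HSV);g=hsv[:,:,2]
# disc: black; bar: bright comp inside filled disc
roi=np.zeros(g.shape,np.uint8);cv2.circle(roi,(167,215),26,255,-1)
dk=((g<60)&(roi>0)).astype(np.uint8)
cs=max(cv2.findContours(dk,0,2)[0],key=cv2.contourArea)
hull=np.zeros_like(dk);cv2.fillPoly(hull,[cv2.convexHull(cs)],1)
b=((g>95)&(hull>0)).astype(np.uint8);b=cv2.morphologyEx(b,cv2.MORPH_OPEN,np.ones((3,3)))
c=max(cv2.findContours(b,0,2)[0],key=cv2.contourArea);r=cv2.minAreaRect(c)
print('bar',r, 'disc',cv2.minEnclosingCircle(cs))
P=[ray('top',*p,.0725) for p in cv2.boxPoints(r)];print(np.round(P,4),np.mean(P,0))
print('disc c',ray('top',*cv2.minEnclosingCircle(cs)[0],.042))
# block corners by mask: pinkish white low sat
def quad(pts,z):
    Q=np.array([ray('top',*p,z) for p in pts]);print(np.round(Q,4),'c',Q.mean(0));
    for i in range(4): d=Q[(i+1)%4]-Q[i];print(np.linalg.norm(d[:2]),np.degrees(np.arctan2(d[1],d[0])))
quad([(137,169),(225,179),(212,269),(123,260)],.025)
quad([(270,185),(405,177),(413,290),(277,298)],.025)
cv2.imwrite('pics/c1.png',cv2.resize(im[150:290,100:250],None,fx=4,fy=4))
print(ray('side',288,184,.0725))
s=bot.state();q=s['tool_rot'];from scipy.spatial.transform import Rotation as Ro
print(Ro.from_quat(np.r_[q[1:],q[0]]).as_matrix().round(3))
E
```

```text
bar ((163.94232177734375, 213.2884521484375), (11.7669677734375, 43.3416633605957), 11.309932708740234) disc ((167.85450744628906, 215.8779296875), 25.617748260498047)
[[0.5339 0.2132 0.0725]
 [0.5864 0.2029 0.0725]
 [0.5833 0.1885 0.0725]
 [0.5309 0.1988 0.0725]] [0.55862062 0.20084567 0.0725    ]
disc c [0.55858082 0.20445336 0.042     ]
[[0.6232 0.2506 0.025 ]
 [0.6079 0.1338 0.025 ]
 [0.4902 0.1509 0.025 ]
 [0.5033 0.2681 0.025 ]] c [0.55615062 0.20085704 0.025     ]
0.11782244692299225 -97.47937535236973
0.11890801023934863 171.70927382589673
0.11790696073682823 83.60367519660342
0.12113732818981023 -8.305807180246953
[[ 0.5989  0.0746  0.025 ]
 [ 0.6064 -0.1011  0.025 ]
 [ 0.4603 -0.1082  0.025 ]
 [ 0.4518  0.0665  0.025 ]] c [ 0.52936933 -0.01702745  0.025     ]
0.17587613680011188 -87.56115970704798
0.1463011366548249 -177.20915308626877
0.1749089461575024 92.76877079915197
0.1473174163656879 3.1657306551654267
[0.558982   0.19593624 0.0725    ]
[[-0.916  0.4   -0.001]
 [ 0.4    0.916 -0.001]
 [ 0.    -0.002 -1.   ]]
```

View pics/c1.png

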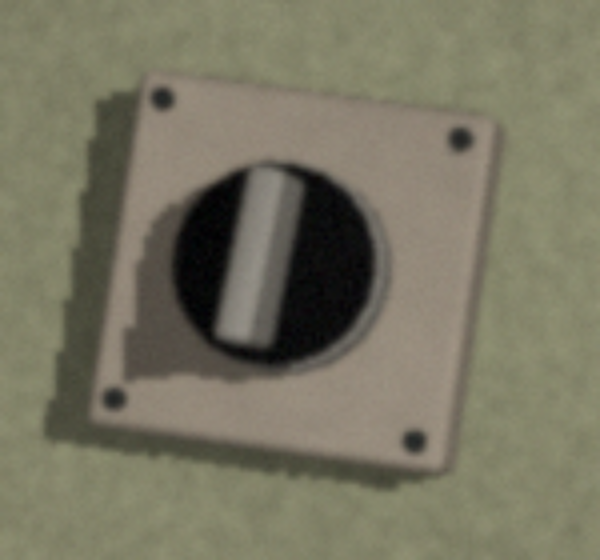

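Bar-plug axis is at about (0.5575, 0.2022) and the bar yaw is about -11.5°. The tray is centred at (0.529, -0.017). I start moving now: tool delta is x -0.43, y -0.167.

jog_arm(
  targets=[-1, -0.39, 0, 0, 0, 0, 0, -1, -0.39, 0, 0, 0, 0, 0, -1, -0.39, 0, 0, 0, 0, 0, -1, -0.39, 0, 0, 0, 0, 0, -1, -0.39, 0, 0, 0, 0, 0],
)

```text
t: 0.52
tool_pos: [0.3041, 0.4497, 0.2314]
tool_rot: [-0.002, 0.201, 0.98, -0.002]
wrist_force: [-0.1, 0.0, -0.3]
gripper_width: 0.0878
```

jog_arm(
  targets=[-1, -0.39, 0, 0, 0, 0, 0, -1, -0.39, 0, 0, 0, 0, 0, -1, -0.39, 0, 0, 0, 0, 0, -1, -0.39, 0, 0, 0, 0, 0, -1, -0.39, 0, 0, 0, 0, 0],
)

```text
t: 0.93
tool_pos: [0.3825, 0.3695, 0.2291]
tool_rot: [-0.004, 0.2, 0.98, -0.004]
wrist_force: [0.4, -1.1, 0.0]
gripper_width: 0.0879
```

jog_arm(
  targets=[-1, -0.39, 0, 0, 0, 0, 0, -1, -0.39, 0, 0, 0, 0, 0, -1, -0.39, 0, 0, 0, 0, 0, -1, -0.39, 0, 0, 0, 0, 0, -1, -0.39, 0, 0, 0, 0, 0],
)

```text
t: 1.35
tool_pos: [0.4611, 0.2894, 0.2267]
tool_rot: [-0.005, 0.201, 0.98, -0.005]
wrist_force: [0.3, -0.3, 0.7]
gripper_width: 0.0878
```

jog_arm(
  targets=[-1, -0.34, 0, 0, 0, 0, 0, -1, -0.34, 0, 0, 0, 0, 0, -1, -0.34, 0, 0, 0, 0, 0, -1, -0.34, 0, 0, 0, 0, 0, -1, -0.34, 0, 0, 0, 0, 0],
)

```text
t: 1.77
tool_pos: [0.5417, 0.214, 0.2238]
tool_rot: [-0.007, 0.201, 0.98, -0.006]
wrist_force: [-0.2, -0.6, 0.2]
gripper_width: 0.0881
```

jog_arm(
  targets=[-0.6, -0.2, 1, 0, 0, 0, 0, 0, 0, 1, 0, 0, -0.7, 0, 0, 0, 1, 0, 0, -0.7, 0, 0, 0, 0.5, 0, 0, -0.7, 0, 0, 0, 0, 0, 0, 0, 0],
)

```text
t: 2.18
tool_pos: [0.5543, 0.1995, 0.1502]
tool_rot: [-0.007, 0.096, 0.995, -0.006]
wrist_force: [0.4, 0.7, -0.2]
gripper_width: 0.0881
```

```bash
cat >> h.py <<'E'
from scipy.spatial.transform import Rotation as Ro
def delta(P,yaw):
    "tool-frame shift/20mm and rotvec/0.1 to reach TCP P, tool down, tool y at yaw deg"
    s=bot.state();q=s['tool_rot'];R=Ro.from_quat(np.r_[q[1:],q[0]])
    a=np.radians(yaw);y=np.array([np.cos(a),np.sin(a),0]);z=np.array([0,0,-1.]);x=np.cross(y,z)
    T=Ro.from_matrix(np.c_[x,y,z]);m=R.as_matrix()
    print('t',s['t'],'pos',s['tool_pos'].round(4),'yaw',np.degrees(np.arctan2(m[1,1],m[0,1])).round(2),'w',s['gripper_width'],'F',s['wrist_force'].round(1))
    print('shift',(R.inv().apply(np.array(P)-s['tool_pos'])/.02).round(2),'rot',((R.inv()*T).as_rotvec()/.1).round(2))
E
python3 - <<'E'
from h import *
delta([.5575,.2022,.130],78.5)
im=save('side','s2');im2=save('top','t2')
a=cv2.resize(im[80:280,180:420],None,fx=2,fy=2);b=cv2.resize(im2[130:310,90:290],None,fx=2,fy=2)
o=np.zeros((400,880,3),np.uint8);o[:,:480]=a;o[:360,480:]=b;cv2.imwrite('pics/v2.png',cv2.resize(o,(800,364))[:,:,::-1])
E
```

```text
t 2.1833 pos [0.5543 0.1995 0.1502] yaw 79.01 w 0.08810199241202159 F [ 0.4  0.7 -0.2]
shift [-0.14  0.17  1.01] rot [-0.13 -0.14  0.09]
```

View pics/v2.png

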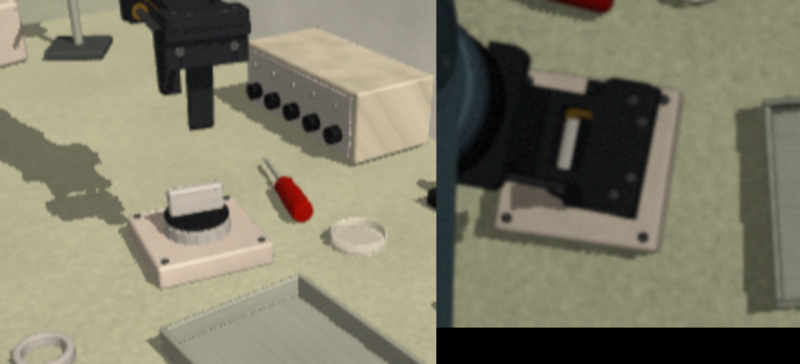

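The fingers straddle the bar, centred to within a few mm and well clear above it. Next: correct the tilt and offset, then descend to TCP z≈0.066.

jog_arm(
  targets=[-0.14, 0.17, 0.9, -0.13, -0.14, 0.09, 0, 0, 0, 0.9, 0, 0, 0, 0, 0, 0, 0.9, 0, 0, 0, 0, 0, 0, 0.8, 0, 0, 0, 0, 0, 0, 0, 0, 0, 0, 0],
)

```text
t: 2.7
tool_pos: [0.5639, 0.2047, 0.0879]
tool_rot: [0.008, 0.107, 0.994, 0.003]
wrist_force: [-0.8, -0.0, -0.6]
gripper_width: 0.0881
```

```bash
python3 - <<'E'
from h import *
delta([.5575,.2022,.066],78.5)
E
```

```text
t 2.7 pos [0.5639 0.2047 0.0879] yaw 77.67 w 0.0880804268522825 F [-0.8 -0.  -0.6]
shift [ 0.31 -0.2   1.09] rot [ 0.07  0.16 -0.15]
```

jog_arm(
  targets=[0.2, -0.1, 0.5, 0.03, 0.08, -0.08, 0, 0, 0, 0.4, 0, 0, 0, 0, 0, 0, 0, 0, 0, 0, 0],
)

```text
t: 2.95
tool_pos: [0.5616, 0.2045, 0.0722]
tool_rot: [0.006, 0.104, 0.995, 0.002]
wrist_force: [-0.2, -0.2, 0.4]
gripper_width: 0.0883
```

```bash
python3 - <<'E'
from h import *
delta([.5575,.2022,.066],78.5)
E
```

```text
t 2.95 pos [0.5616 0.2045 0.0722] yaw 78.05 w 0.08825575680014074 F [-0.2 -0.2  0.4]
shift [ 0.18 -0.15  0.31] rot [ 0.05  0.12 -0.08]
```

jog_arm(
  targets=[0.18, -0.15, 0.3, 0.05, 0.12, -0.08, 0, 0, 0, 0, 0, 0, 0, 0, 0, 0, 0, 0, 0, 0, 0],
)

```text
t: 3.2
tool_pos: [0.5582, 0.2024, 0.0673]
tool_rot: [0.0, 0.1, 0.995, 0.0]
wrist_force: [-0.4, -0.8, 0.3]
gripper_width: 0.0877
```

```bash
python3 - <<'E'
from h import *
delta([.5575,.2022,.066],78.5)
im=save('side','s3');im2=save('top','t3')
cv2.imwrite('pics/v3.png',cv2.resize(np.hstack([im[120:260,220:360],im2[145:285,100:240]]),(800,400),interpolation=2)[:,:,::-1])
E
```

```text
t 3.2 pos [0.5582 0.2024 0.0673] yaw 78.53 w 0.0876679285450395 F [-0.4 -0.8  0.3]
shift [ 0.03 -0.02  0.06] rot [0.01 0.01 0.01]
```

View pics/v3.png

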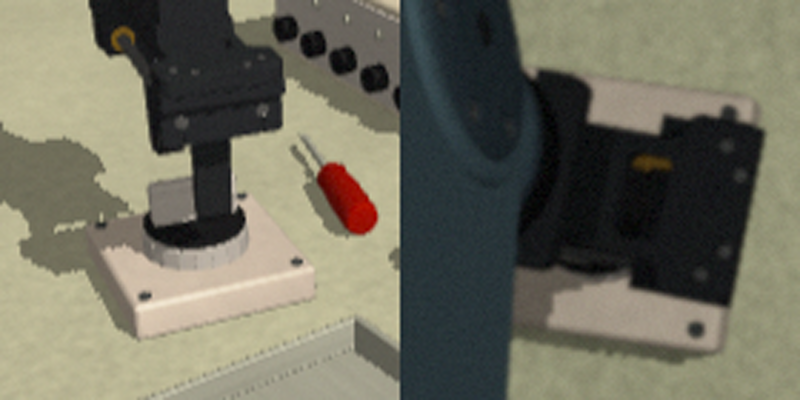

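The fingers are astride the bar, with the tips just above the disc. Closing.

jog_arm(
  targets=[0, 0, 0, 0, 0, 0, 0.6, 0, 0, 0, 0, 0, 0, 0.8, 0, 0, 0, 0, 0, 0, 1, 0, 0, 0, 0, 0, 0, 1, 0, 0, 0, 0, 0, 0, 1],
)

```text
t: 3.72
tool_pos: [0.5589, 0.2025, 0.0684]
tool_rot: [0.001, 0.1, 0.995, 0.0]
wrist_force: [-0.0, -0.1, -1.0]
gripper_width: 0.0568
```

jog_arm(
  targets=[0, 0, 0, 0, 0, 0, 1, 0, 0, 0, 0, 0, 0, 1, 0, 0, 0, 0, 0, 0, 1, 0, 0, 0, 0, 0, 0, 1],
)

```text
t: 4.05
tool_pos: [0.559, 0.2025, 0.0685]
tool_rot: [0.001, 0.1, 0.995, 0.001]
wrist_force: [0.3, -0.5, 0.2]
gripper_width: 0.0302
```

```bash
python3 - <<'E'
from h import *
delta([.5575,.2022,.066],78.5);print(bot.state()['wrist_torque'])
E
```

```text
t 4.05 pos [0.559  0.2025 0.0685] yaw 78.51 w 0.030180649891390895 F [ 0.3 -0.5  0.2]
shift [ 0.07 -0.03  0.12] rot [0.01 0.03 0.  ]
[-0.03190649  0.01492091 -0.03959339]
```

jog_arm(
  targets=[0.04, 0, 0.1, 0, 0, 0, 1, 0, 0, 0, 0, 0, 0, 1, 0, 0, 0, 0, 0, 0, 1, 0, 0, 0, 0, 0, 0, 1, 0, 0, 0, 0, 0, 0, 1],
)

```text
t: 4.47
tool_pos: [0.5582, 0.2029, 0.0663]
tool_rot: [0.001, 0.1, 0.995, 0.001]
wrist_force: [-1.1, -0.3, -0.1]
gripper_width: 0.0112
```

```bash
python3 - <<'E'
from h import *
delta([.5585,.2022,.067],78.5);print(bot.state()['wrist_torque'])
E
```

```text
t 4.4667 pos [0.5582 0.2029 0.0663] yaw 78.52 w 0.01120042404658964 F [-1.1 -0.3 -0.1]
shift [-0.02 -0.03 -0.03] rot [0.02 0.03 0.  ]
[ 0.00748715 -0.06731661 -0.04980131]
```

jog_arm(
  targets=[0, 0, 0, 0, 0, 0, 1, 0, 0, 0, 0, 0, 0, 1, 0, 0, 0, 0, 0, 0.5, 1, 0, 0, 0, 0, 0, 0.5, 1, 0, 0, 0, 0, 0, 0.5, 1],
)

```text
t: 4.88
tool_pos: [0.5584, 0.2026, 0.0663]
tool_rot: [0.002, 0.176, 0.984, 0.001]
wrist_force: [0.2, 0.2, -0.6]
gripper_width: 0.011
```

```bash
python3 - <<'E'
from h import *
delta([.558,.2026,.067],8.5);print(bot.state()['wrist_torque'])
E
```

```text
t 4.8833 pos [0.5584 0.2026 0.0663] yaw 69.67 w 0.010972092284643057 F [ 0.2  0.2 -0.6]
shift [ 0.02 -0.01 -0.04] rot [ 0.03  0.02 10.68]
[-0.08994527 -0.11304173  0.00946217]
```

jog_arm(
  targets=[0, 0, 0, 0, 0, 0.6, 1, 0, 0, 0, 0, 0, 0.6, 1, 0, 0, 0, 0, 0, 0.6, 1, 0, 0, 0, 0, 0, 0.6, 1, 0, 0, 0, 0, 0, 0.6, 1],
)

```text
t: 5.3
tool_pos: [0.5589, 0.2018, 0.0663]
tool_rot: [0.002, 0.329, 0.944, 0.0]
wrist_force: [0.6, 0.5, 0.5]
gripper_width: 0.0108
```

```bash
python3 - <<'E'
from h import *
delta([.558,.2026,.0663],8.5);print(bot.state()['wrist_torque'])
E
```

```text
t 5.3 pos [0.5589 0.2018 0.0663] yaw 51.64 w 0.010810724086412645 F [0.6 0.5 0.5]
shift [0.06 0.   0.  ] rot [0.03 0.03 7.53]
[ 0.01821525 -0.08021118 -0.01657871]
```

jog_arm(
  targets=[0.04, 0, 0, 0, 0, 0.6, 1, 0, 0, 0, 0, 0, 0.6, 1, 0, 0, 0, 0, 0, 0.6, 1, 0, 0, 0, 0, 0, 0.6, 1, 0, 0, 0, 0, 0, 0.6, 1],
)

```text
t: 5.72
tool_pos: [0.5588, 0.202, 0.0665]
tool_rot: [0.003, 0.473, 0.881, 0.001]
wrist_force: [1.0, 0.3, -0.2]
gripper_width: 0.0108
```

```bash
python3 - <<'E'
from h import *
delta([.558,.2026,.0663],8.5);print(bot.state()['wrist_torque'])
im=save('side','s4')
cv2.imwrite('pics/v4.png',cv2.resize(im[120:260,220:360],(600,600),interpolation=2)[:,:,::-1])
E
```

```text
t 5.7167 pos [0.5588 0.202  0.0665] yaw 33.56 w 0.010848904790285066 F [ 1.   0.3 -0.2]
shift [ 0.05 -0.02  0.01] rot [0.05 0.03 4.37]
[ 0.13271904 -0.08842625 -0.0052907 ]
```

View pics/v4.png

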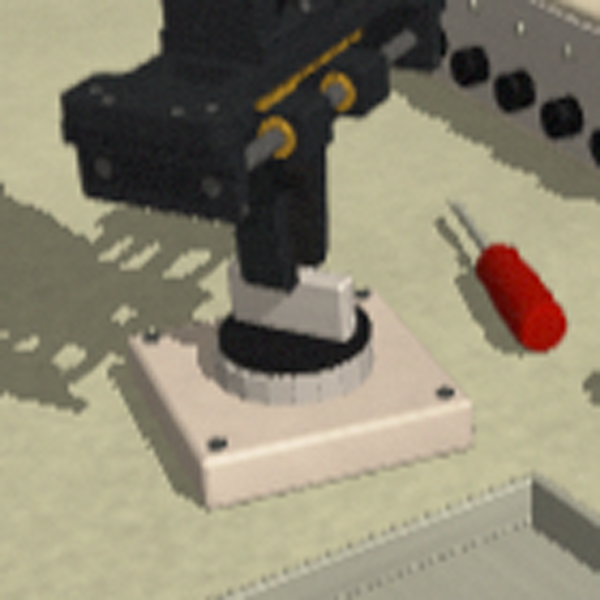

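The bar is held and turning with the jaws, with about 45° done. Finishing to 70°.

jog_arm(
  targets=[0.04, 0, 0, 0, 0, 0.6, 1, 0, 0, 0, 0, 0, 0.6, 1, 0, 0, 0, 0, 0, 0.6, 1, 0, 0, 0, 0, 0, 0.6, 1, 0, 0, 0, 0, 0, 0.6, 1],
)

```text
t: 6.18
tool_pos: [0.5587, 0.2024, 0.0665]
tool_rot: [0.003, 0.603, 0.798, 0.001]
wrist_force: [1.4, 0.1, 0.2]
gripper_width: 0.0109
```

jog_arm(
  targets=[0.03, 0, 0, 0, 0, 0.6, 1, 0, 0, 0, 0, 0, 0.5, 1, 0, 0, 0, 0, 0, 0, 1],
)

```text
t: 6.43
tool_pos: [0.5586, 0.2028, 0.0664]
tool_rot: [0.003, 0.647, 0.763, 0.001]
wrist_force: [0.3, -0.3, -0.1]
gripper_width: 0.0109
```

```bash
python3 - <<'E'
from h import *
delta([.558,.2026,.0663],8.5);print(bot.state()['wrist_torque'])
E
```

```text
t 6.4333 pos [0.5586 0.2028 0.0664] yaw 9.38 w 0.010934109130376703 F [ 0.3 -0.3 -0.1]
shift [-0.01 -0.03  0.  ] rot [0.06 0.03 0.15]
[-0.0401695  -0.04965554  0.00790298]
```

69° turned, with negligible load. Lifting gently.

jog_arm(
  targets=[0, 0, -0.15, 0, 0, 0, 1, 0, 0, -0.2, 0, 0, 0, 1, 0, 0, -0.2, 0, 0, 0, 1],
)

```text
t: 6.68
tool_pos: [0.5571, 0.2026, 0.0766]
tool_rot: [0.002, 0.645, 0.765, -0.0]
wrist_force: [-0.6, 1.0, -1.9]
gripper_width: 0.0108
```

```bash
python3 - <<'E'
from h import *
delta([.5586,.2028,.13],8.5);print(bot.state()['wrist_torque'])
E
```

```text
t 6.6833 pos [0.5571 0.2026 0.0766] yaw 9.73 w 0.010795552815998262 F [-0.6  1.  -1.9]
shift [-0.01  0.08 -2.67] rot [0.02 0.03 0.21]
[-0.03331368  0.05436382 -0.02815814]
```

Free: it lifts with only the plug's weight (-1.9 N). Lifting on to z ≈ 0.13.

jog_arm(
  targets=[0, 0.04, -0.3, 0, 0, 0, 1, 0, 0.04, -0.4, 0, 0, 0, 1, 0, 0, -0.8, 0, 0, 0, 1, 0, 0, -0.8, 0, 0, 0, 1, 0, 0, -0.3, 0, 0, 0, 1],
)

```text
t: 7.1
tool_pos: [0.5579, 0.2028, 0.132]
tool_rot: [0.001, 0.643, 0.766, -0.001]
wrist_force: [0.9, 0.3, -0.6]
gripper_width: 0.0108
```

```bash
python3 - <<'E'
from h import *
delta([.529,-.017,.13],8.5)
E
```

```text
t 7.1 pos [0.5579 0.2028 0.132 ] yaw 9.93 w 0.010827440971471548 F [ 0.9  0.3 -0.6]
shift [-10.58  -3.32   0.13] rot [-0.    0.03  0.25]
```

jog_arm(
  targets=[-0.6, -0.2, 0, 0, 0, 0, 1, -0.96, -0.3, 0, 0, 0, 0, 1, -0.96, -0.3, 0, 0, 0, 0, 1, -0.96, -0.3, 0, 0, 0, 0, 1, -0.96, -0.3, 0, 0, 0, 0, 1],
)

```text
t: 7.52
tool_pos: [0.5462, 0.1084, 0.1347]
tool_rot: [0.003, 0.64, 0.768, 0.001]
wrist_force: [0.3, -0.9, -0.2]
gripper_width: 0.0108
```

jog_arm(
  targets=[-0.96, -0.3, 0, 0, 0, 0, 1, -0.96, -0.3, 0, 0, 0, 0, 1, -0.96, -0.3, 0, 0, 0, 0, 1, -0.96, -0.3, 0, 0, 0, 0, 1, -0.5, -0.2, 0, 0, 0, 0, 1],
)

```text
t: 7.93
tool_pos: [0.5301, 0.0085, 0.1326]
tool_rot: [0.002, 0.64, 0.768, -0.001]
wrist_force: [0.8, 0.1, -1.6]
gripper_width: 0.0106
```

```bash
python3 - <<'E'
from h import *
delta([.529,-.017,.055],8.5)
im=save('side','s5');im2=save('top','t5')
cv2.imwrite('pics/v5.png',cv2.resize(np.hstack([im[150:350,240:440],im2[150:350,240:440]]),(800,400),interpolation=2)[:,:,::-1])
E
```

```text
t 7.9333 pos [0.5301 0.0085 0.1326] yaw 10.38 w 0.010629257322008633 F [ 0.8  0.1 -1.6]
shift [-1.23 -0.29  3.88] rot [0.02 0.04 0.33]
```

View pics/v5.png

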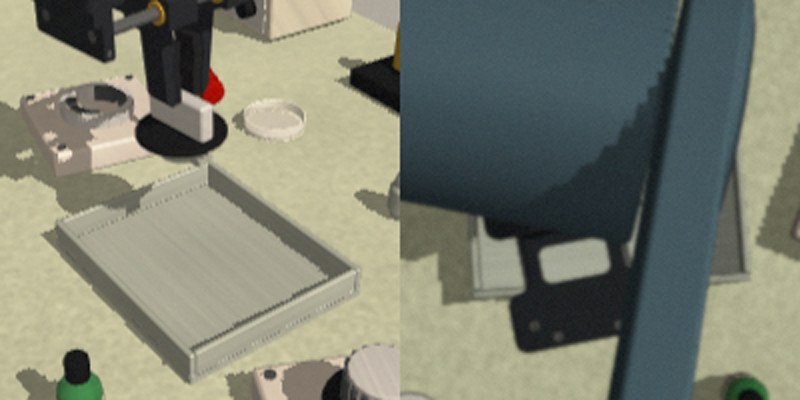

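The plug is out, upright in the jaws, and the port is empty. Moving over the tray centre and descending.

jog_arm(
  targets=[-0.8, -0.2, 0, 0, 0, 0, 1, -0.4, -0.1, 0.4, 0, 0, 0, 1, 0, 0, 0.8, 0, 0, 0, 1, 0, 0, 0.8, 0, 0, 0, 1, 0, 0, 0.8, 0, 0, 0, 1],
)

```text
t: 8.45
tool_pos: [0.5316, -0.0153, 0.0771]
tool_rot: [0.005, 0.641, 0.768, 0.002]
wrist_force: [-0.6, -0.2, -1.0]
gripper_width: 0.011
```

```bash
python3 - <<'E'
from h import *
delta([.529,-.017,.050],10.4)
E
```

```text
t 8.45 pos [ 0.5316 -0.0153  0.0771] yaw 10.26 w 0.010972876590128147 F [-0.6 -0.2 -1. ]
shift [-0.05 -0.16  1.35] rot [ 0.11  0.05 -0.02]
```

jog_arm(
  targets=[0, -0.1, 0.4, 0.08, 0.04, 0, 1, 0, 0, 0.4, 0, 0, 0, 1, 0, 0, 0.3, 0, 0, 0, 1, 0, 0, 0, 0, 0, 0, 1],
)

```text
t: 8.78
tool_pos: [0.5264, -0.0128, 0.0488]
tool_rot: [-0.003, 0.64, 0.768, -0.001]
wrist_force: [-0.5, 0.2, -1.3]
gripper_width: 0.0112
```

```bash
python3 - <<'E'
from h import *
delta([.529,-.017,.0470],10.4)
E
```

```text
t 8.7833 pos [ 0.5264 -0.0128  0.0488] yaw 10.36 w 0.01117572288978518 F [-0.5  0.2 -1.3]
shift [-0.23  0.09  0.09] rot [-0.05 -0.03 -0.01]
```

Nearly down (contact expected at about 0.0465). Small steps until contact shows.

jog_arm(
  targets=[0, 0, 0.06, -0.03, -0.02, 0, 1, 0, 0, 0.03, 0, 0, 0, 1, 0, 0, 0, 0, 0, 0, 1],
)

```text
t: 9.03
tool_pos: [0.5271, -0.0124, 0.0474]
tool_rot: [-0.001, 0.64, 0.768, -0.0]
wrist_force: [-1.1, -0.2, -1.1]
gripper_width: 0.0111
```

jog_arm(
  targets=[0, 0, 0.05, 0, 0, 0, 1, 0, 0, 0.03, 0, 0, 0, 1, 0, 0, 0, 0, 0, 0, 1],
)

```text
t: 9.28
tool_pos: [0.5284, -0.0126, 0.0473]
tool_rot: [0.001, 0.64, 0.768, 0.001]
wrist_force: [-0.1, -0.4, -1.4]
gripper_width: 0.0107
```

jog_arm(
  targets=[0, 0, 0.08, 0, 0, 0, 1, 0, 0, 0.05, 0, 0, 0, 1],
)

```text
t: 9.45
tool_pos: [0.5298, -0.0127, 0.046]
tool_rot: [0.002, 0.64, 0.768, 0.002]
wrist_force: [-0.9, 3.1, 8.8]
gripper_width: 0.0109
```

Contact at 0.046 (8.8 N upward). Releasing gradually.

jog_arm(
  targets=[0, 0, 0, 0, 0, 0, 1, 0, 0, 0, 0, 0, 0, 0.8, 0, 0, 0, 0, 0, 0, 0.7, 0, 0, 0, 0, 0, 0, 0.5, 0, 0, 0, 0, 0, 0, 0.3],
)

```text
t: 9.87
tool_pos: [0.5302, -0.013, 0.0464]
tool_rot: [0.003, 0.64, 0.768, 0.002]
wrist_force: [-0.8, 0.1, -0.0]
gripper_width: 0.0354
```

jog_arm(
  targets=[0, 0, 0, 0, 0, 0, 0.2, 0, 0, 0, 0, 0, 0, 0.2, 0, 0, 0, 0, 0, 0, 0.2],
)

```text
t: 10.12
tool_pos: [0.5301, -0.0131, 0.0462]
tool_rot: [0.003, 0.64, 0.768, 0.002]
wrist_force: [0.1, -0.1, -0.0]
gripper_width: 0.0554
```

```bash
python3 - <<'E'
from h import *
delta([.529,-.017,.15],10.4)
im=save('side','s6')
cv2.imwrite('pics/v6.png',cv2.resize(im[180:340,260:420],(600,600),interpolation=2)[:,:,::-1])
E
```

```text
t 10.1167 pos [ 0.5301 -0.0131  0.0462] yaw 10.39 w 0.05539200216641635 F [ 0.1 -0.1 -0. ]
shift [-0.19 -0.06 -5.19] rot [ 0.06  0.02 -0.  ]
```

View pics/v6.png

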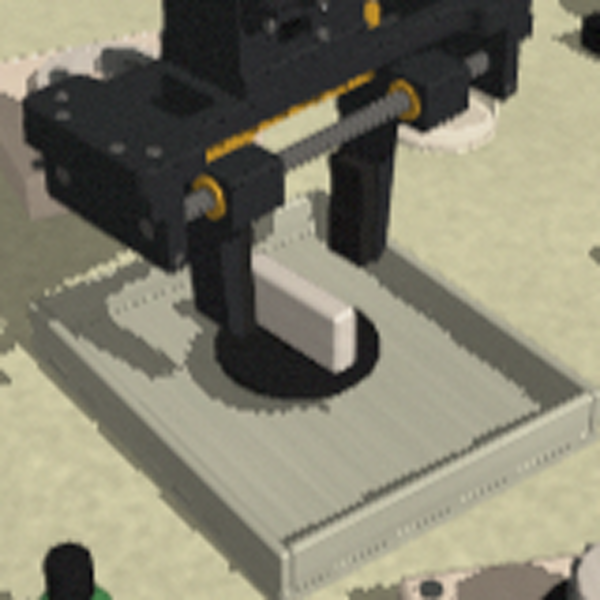

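The plug stands upright in the tray, with the fingers open on both sides. Withdrawing straight up.

jog_arm(
  targets=[0, 0, -0.2, 0, 0, 0, 0.2, 0, 0, -0.6, 0, 0, 0, 0.2, 0, 0, -1, 0, 0, 0, 0.2, 0, 0, -1, 0, 0, 0, 0.2, 0, 0, -1, 0, 0, 0, 0.2],
)

```text
t: 10.58
tool_pos: [0.5258, -0.0122, 0.1225]
tool_rot: [-0.002, 0.64, 0.768, -0.001]
wrist_force: [-0.1, 0.4, -0.4]
gripper_width: 0.0705
```

jog_arm(
  targets=[0, 0, -1, 0, 0, 0, 0.2, 0, 0, -1, 0, 0, 0, 0.2, 0, 0, -1, 0, 0, 0, 0.2, 0, 0, 0, 0, 0, 0, 0.2, 0, 0, 0, 0, 0, 0, 0.2],
)

```text
t: 11.0
tool_pos: [0.5286, -0.0127, 0.1955]
tool_rot: [0.003, 0.64, 0.768, 0.002]
wrist_force: [-1.2, 0.1, -1.1]
gripper_width: 0.0702
```

```bash
python3 - <<'E'
from h import *
delta([.529,-.017,.15],10.4)
save('side','s7')
E
```

```text
t 11.0 pos [ 0.5286 -0.0127  0.1955] yaw 10.4 w 0.07018562984193402 F [-1.2  0.1 -1.1]
shift [-0.21 -0.04  2.27] rot [0.07 0.03 0.  ]
```

View pics/s7.png

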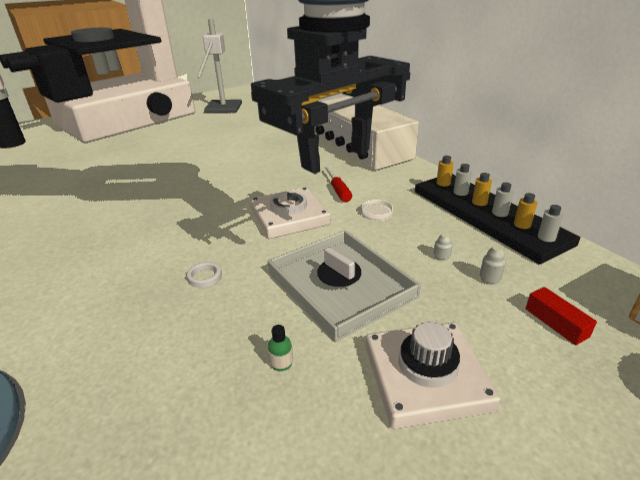

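The plug stands handle up in the tray at about pixel (340,268) and the port at (290,203) is empty. The round plug at (430,350) is untouched and the gripper is clear. Handing in.

```bash
python3 -c "
from h import *
print(ticket.finish_job())"
```

```text
the job is handed in; nothing more can be done
None
```

The bar-handled plug is out of its port and standing handle up near the middle of the steel tray, and I handed the job in at about 11 s of the 40 s allowed.

I gripped the bar across its thickness, turned it about 69° clockwise, and lifted it straight out with almost no resistance. I lowered it until it touched the tray floor (8.8 N at the wrist), opened the fingers and backed straight up.

**Last checks:** the final side picture shows the plug upright in the tray, the port empty, the round knurled plug looking undisturbed, and the gripper about 15 cm above the tray, touching nothing. The highest wrist force I read was about 9 N.

**Disagreements:**
- **Grip width:** the gripper read about 11 mm on the 12 mm bar, and the pictures showed it held securely.
- **Position in tray:** the tool released the plug about 4 mm from my estimate of the tray centre, well inside the walls.
- **Turn angle:** it comes from the tool's yaw, not from a separate measurement of the plug.

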